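# Lock the trimming table and clear its offcuts

### The job

Turn the round trimming table (it has a black post to turn it by) until the hole in its orange lug stands over the hole in the yellow ear, then push the red-handled locking pin down through both until its collar sits on the lug. With the table locked, take the green scraper block and push all three resin offcuts off the table into the blue catch tray (do not touch them with the fingers), then stand the scraper upright on the bench again, clear of the trimming table. Leave the bottle, the timer and the small beaker that stand close by as they are.

Things in the scene. Friction and masses are not known exactly. Their poses are not given: they have to be found in the camera images.
- trim_stand: Stand of the trimming table, bolted to the bench. Origin on the bench top (z = 0) under the table's turning axis; its -x axis points to the blue catch tray, its -y axis to the yellow ear. Grey foot plate 280 x 270 x 12 mm (x -180 to +100). The blue catch tray (open box 130 x 210 mm, walls 4 mm thick, floor 16 mm and rim 60 mm above the bench) spans x -177 to -47 mm and y -105 to +105 mm, reaching under the front edge of the round table.
- table_centre (a point): Centre of the top face of the round aluminium table, on its turning axis, 82 mm above the bench. The disc is 170 mm across and 12 mm thick, flat on top; only the lug and the arm with the post stick out beyond it, opposite one another.
- turntable (a joint): Turning angle of the round table, rad, counter-clockwise from above positive; 0 when the lug's hole is over the ear's hole. It turns stiffly (about 0.15 N m of friction) and stays where it is left; range -1.5 to 1.5.
- post (a point): Centre of the black hand post on the round table's arm: upright, round, 20 mm in diameter, this point 28 mm above the table's top face, its top 18 mm higher; 115 mm from the turning axis, opposite the lug. Turns with the table. At angle 0 it lies on the stand's +y side.
- lug_hole (a point): Centre of the hole (20 mm across, through) in the orange lug, at the lug's top face (flush with the table top, 82 mm above the bench); 115 mm from the turning axis. Lug 44 mm wide, 12 mm thick. Turns with the table.
- ear_hole (a point): Centre of the through hole (20 mm across) in the yellow ear of the stand, at the ear's top face, 68 mm above the bench; 115 mm from the turning axis on the stand's -y side. Ear 44 mm wide, 14 mm thick, its top 2 mm below the lug; when the lug lies straight over it their sides are flush. Free space below the ear for the pin, down to 12 mm above the bench.
- pin_handle (a point): Centre of the locking pin's red round handle (24 mm in diameter, 50 mm long); z axis up along the pin. Below it are a steel collar (32 mm across, 6 mm thick, underside 31 mm below this point) and the shaft (14 mm in diameter, 60 mm long, last 12 mm tapering to 5 mm). At the start the pin stands upright in the pin holder, its collar on the holder's top 78 mm above the bench.
- pin_tip (a point): Lower end of the locking pin's shaft, on its axis, 91 mm below pin_handle and 60 mm below the collar's underside.
- pin_holder: Grey block 70 x 70 x 78 mm with a 90 mm square foot, fixed to the bench, the pin standing in its hole (20 mm across). Origin on the bench under the hole.
- scraper_grip (a point): Grip centre of the green scraper block, 45 mm above its flat black underside and 17 mm below its top. Block 130 mm long (its y axis) and 30 mm thick (its x axis), up to 23 mm above the underside; on it a grip rib 80 mm long (y) and 18 mm thick (x), up to 62 mm. At the start it stands upright on the bench, z axis up.
- offcut1_centre (a point): Centre of amber resin offcut 1 of 3, about 30 x 22 x 17 mm, this point 8 mm above its underside. Loose; at the start it lies on the round table, within 50 mm of its centre, and rides along when the table turns.
- offcut2_centre (a point): Centre of amber resin offcut 2 of 3, about 30 x 22 x 17 mm, this point 8 mm above its underside. Loose; at the start it lies on the round table, within 50 mm of its centre, and rides along when the table turns.
- offcut3_centre (a point): Centre of amber resin offcut 3 of 3, about 30 x 22 x 17 mm, this point 8 mm above its underside. Loose; at the start it lies on the round table, within 50 mm of its centre, and rides along when the table turns.
- stain_bottle: Bystander, right behind the trimming table: bottle with an orange cap, 56 mm in diameter, 112 mm tall. Origin at the centre of its underside. Leave it where it stands.
- timer: Bystander, the nearer of two such timers: white lab timer, 26 x 66 x 60 mm. Origin at the centre of its underside. Leave it where it stands.
- small_beaker: Bystander, left of the trimming table: small glass beaker, 49 mm in diameter, 59 mm tall. Origin at the centre of its underside. Leave it where it stands.
- scraper: The scraper block as a whole; origin at the centre of its underside, axes as scraper_grip.
- lock_pin: The locking pin as a whole; origin at its tip, z up along the pin.
- offcut1: Offcut 1 as a whole; origin at the centre of its underside.
- offcut2: Offcut 2 as a whole; origin at the centre of its underside.
- offcut3: Offcut 3 as a whole; origin at the centre of its underside.

How it is judged:
By the outcome, as a careful person would: the job done as asked, in the order asked, and still so for the second after the job is handed in, with the robot touching nothing.
It also fails if it takes over 72 s, if anything falls off the work surface, if the arm or the gripper's body presses on something with over 40 N, if the wrist force passes 120 N, or if a joint passes its speed limit or range.

### The arm

A 6-joint arm with a two-finger parallel gripper is mounted at the origin on a cart in front of the work surface, level with it; the furniture and walls round the work are solid. World frame = base frame: x ahead of the robot, y to its left, z up, the work surface at z = 0. Lengths are in m, angles in rad, forces in N, time in s.
With the tool pointing down it reaches from about 0.375 to 0.9 m from the base axis. Payload 3.1 kg.
Tool frame: the origin (TCP) lies between the finger pads; the fingertips stand 8 mm ahead of it and the grasp point (between the pads) lies 11 mm behind it; z points along the fingers, y is the line along which they close (so a half turn about z gives the same grasp; the last joint's range is limited). The gripper opens to 87 mm and grips with 3 to 60 N. Pads are 19 mm wide; open, the fingers measure 117 mm over their backs; the gripper's body (75 mm by 190 mm) begins 51 mm behind the grasp point.
Start: joints at [-1.312, 0.527, 1.433, -0, 1.181, -0.178], TCP at [0.264, -0.566, 0.231] pointing down, gripper open.
Joint ranges: [-3.08, 3.08], [-0.75, 2.2], [0.22, 2.44], [-1.43, 4.57], [0, 2.65], [-2.85, 2.85]. Speed limits (rad/s): [2.79, 2.79, 3.14, 3.14, 3.14, 3.14].

### API

Orientations are given as a unit quaternion [x, y, z, w].
In Python, from rig import robot, vision, job gives the robot as it stands.
- The arm moves only by the shell command python3 -m handwheel 'ROWS' [OPENING] [FORCE]. ROWS is JSON, a list of rows, each a list of 4 numbers: the shift along the tool's x, y, z as a fraction of full scale, then the turn about the tool's z as a fraction of full scale. A call has 1 to 20 rows; each row is the pose to reach, as a shift and turn from the pose commanded when the call began, along the tool's axes at that moment, turning the shorter way round; what a row does not reach only later rows make up. Full scale, the value 1, is 300 mm for a shift and 2 pi rad for a turn. A row lasts 1/12 s, in which the tool goes at most 41.7 mm and 7.16 degrees, less where a joint would pass 70% of its speed; a pose out of reach is approached as far as the arm can. A call with a number of a shift or a turn outside -1 to 1 is refused whole. A call with a gripper value outside its range is refused whole. OPENING is the opening in per cent of the stroke, from 0 (shut) to 100 (fully open), set as the call begins (- or left out, the last holds). The fingers move at their own pace and stop on an object; FORCE is the grip in N (left out, the last holds). Time passes only in rows, so rows that repeat a pose let the fingers close. It gives the time, the measured TCP pose, the force, the opening and the grip force at its end, in the units of the state.
- robot.get_obs(): the state, without advancing time (a new reading comes with each control period).
- vision.camera(name): name is "scene" or "side" or "wrist"; returns a dict with "frame" (420x560x3 uint8, red, green, blue), "K" (3x3 intrinsics, pixels), "cam_to_world" (4x4, takes a point from camera to world coordinates); the wrist camera has in their place "hand_eye" (4x4, takes a point from camera to tool coordinates, whose origin is the TCP and whose axes are the flange's). Camera axes: x right, y down, z forward; pixel columns grow to the right and rows downward; lengths in m; the calibration is good to about 2 mm. A picture is of the moment at which its call begins: read the wrist's pose just before it. There is no depth.
- job.hand_in(): hands the job in; it is judged then, once.
Trained networks look in the newest picture that a camera, given by its name, has taken for a name from the list of things; names that differ only in an ending like _2 or _b are one class to them, and where a whole thing is asked for, a point or a joint stands for the part that bears it (a point fixed in the world has none). Each returns a list of dicts, best first, with "conf" (0 to 1); they miss things now and then, are a little off and sometimes report something else, mostly with a low value. They report only what shows in the picture. A call takes as long as a camera call.
- vision.look_for(camera, label): "point" ([row, column] in pixels, amid what is visible of it).
- vision.outline_of(camera, label): "mask" (420x560 bool, what is visible of it) and "point" ([row, column] in pixels, amid what is visible of it).
The state is a dict: "time": time; "q": joint angles; "joint_velocities": joint speeds; "joint_torque": joint torques, N m; "position": TCP position; "tool_rot": TCP orientation; "ft_force": force on the tool from outside, world axes, zero at the start; "moment": the same for the moment, N m; "grip_width": finger opening in m; "grip_force": force on a finger pad.
Only numpy, scipy, OpenCV 4.12 (cv2) and the standard library are available. Lean on these libraries where they do the work, as an engineer would, in place of code of your own. Each camera call takes 0.05 s, during which the arm holds its last target. There are 200 camera calls.

## Working session

There is one attempt and no reset: what is moved stays moved. The work goes in short steps, Python scripts to look and compute and a shell command to move; the robot and the scene stay as the last step left them, time stands still between calls to the robot, and variables do not carry over. Pictures are saved under pics/ and viewed, at most 10 in all, crops included, and the job is handed in when it is done.

```bash
ls; mkdir -p pics; python3 - <<'E'
from rig import robot, vision, job
import cv2,numpy as np
o=robot.get_obs(); print({k:np.round(v,3).tolist() for k,v in o.items()})
L=["table_centre","post","lug_hole","ear_hole","pin_handle","pin_holder","scraper_grip","scraper","offcut1","stain_bottle","timer","small_beaker","trim_stand","turntable"]
ims=[]
for c in ["scene","side"]:
    r=vision.camera(c); im=r["frame"][:,:,::-1].copy()
    print(c,r["K"].round(1).tolist(),r["cam_to_world"].round(4).tolist())
    for l in L:
        print(l,[(round(d["conf"],2),np.round(d["point"]).tolist()) for d in vision.look_for(c,l)[:4]])
    cv2.imwrite(f"pics/{c}.png",im)
E
```

```text
pics
{'time': 0.0, 'q': [-1.313, 0.528, 1.434, 0.0, 1.181, -0.179], 'joint_velocities': [0.001, 0.0, -0.001, 0.001, 0.001, -0.001], 'joint_torque': [0.001, -44.004, -17.659, 0.063, 0.058, -0.0], 'position': [0.264, -0.566, 0.23], 'tool_rot': [0.976, 0.217, -0.0, -0.001], 'ft_force': [-0.218, -1.332, 0.249], 'moment': [0.041, -0.011, -0.056], 'grip_force': 0.0, 'grip_width': 0.087}
scene [[449.4, 0.0, 275.2], [0.0, 449.4, 215.1], [0.0, 0.0, 1.0]] [[0.7294, -0.358, 0.5829, -0.0693], [-0.6838, -0.3573, 0.6362, -0.7627], [-0.0195, -0.8627, -0.5054, 0.6745], [0.0, 0.0, 0.0, 1.0]]
table_centre [(0.66, [242.0, 248.0])]
post [(0.82, [216.0, 260.0]), (0.62, [192.0, 220.0])]
lug_hole [(0.62, [221.0, 263.0])]
ear_hole []
pin_handle [(0.28, [220.0, 258.0])]
pin_holder [(0.74, [335.0, 347.0])]
scraper_grip [(0.71, [207.0, 178.0]), (0.16, [215.0, 260.0])]
scraper [(0.78, [208.0, 176.0])]
offcut1 [(0.58, [217.0, 266.0]), (0.49, [204.0, 268.0])]
stain_bottle [(0.86, [229.0, 348.0]), (0.31, [204.0, 268.0]), (0.27, [212.0, 246.0])]
timer []
small_beaker [(0.55, [190.0, 220.0])]
trim_stand [(0.94, [239.0, 251.0])]
turntable [(0.64, [219.0, 259.0])]
side [[415.4, 0.0, 272.8], [0.0, 415.4, 212.0], [0.0, 0.0, 1.0]] [[0.9578, -0.1695, 0.2321, 0.3898], [-0.2874, -0.5868, 0.757, -0.7289], [0.0079, -0.7918, -0.6107, 0.6864], [0.0, 0.0, 0.0, 1.0]]
table_centre [(0.84, [243.0, 245.0]), (0.28, [339.0, 365.0])]
post [(0.87, [216.0, 270.0])]
lug_hole [(0.74, [378.0, 255.0]), (0.61, [218.0, 269.0]), (0.2, [222.0, 261.0])]
ear_hole [(0.66, [241.0, 242.0])]
pin_handle [(0.91, [348.0, 253.0])]
pin_holder [(0.96, [377.0, 256.0])]
scraper_grip [(0.69, [183.0, 205.0])]
scraper [(0.93, [185.0, 205.0])]
offcut1 [(0.6, [220.0, 262.0])]
stain_bottle [(0.88, [268.0, 347.0]), (0.73, [243.0, 245.0])]
timer [(0.69, [337.0, 366.0])]
small_beaker [(0.6, [176.0, 257.0])]
trim_stand [(0.94, [246.0, 242.0])]
turntable [(0.23, [376.0, 256.0]), (0.2, [208.0, 280.0])]
```

View pics/scene.png

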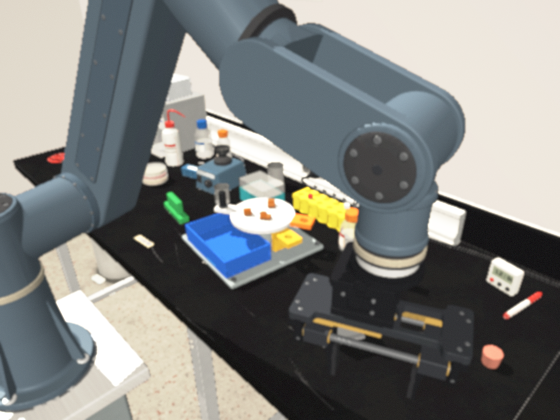

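View pics/side.png

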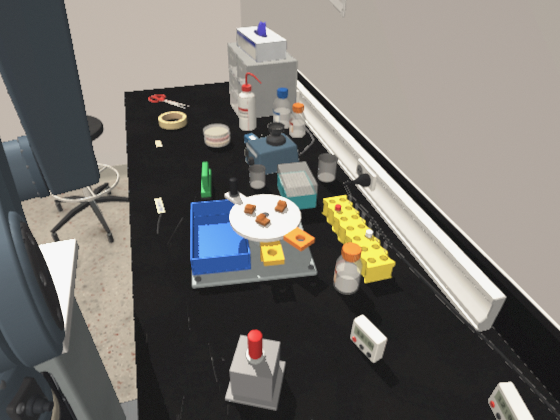

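The side view shows the table centre near row 217, col 265, the ear hole at (252,272), the lug hole at (239,300), the post at about (188,234) and the pin at (345,255). The scraper is at (183,205), the beaker at (176,257), the bottle at (268,347) and the near timer at (338,366). In the scene view the arm hides part of the table.

```bash
cat > h.py <<'E'
import numpy as np,cv2
from rig import robot,vision,job
from scipy.spatial.transform import Rotation as R
def T_tool(o=None):
    o=o or robot.get_obs(); T=np.eye(4); T[:3,:3]=R.from_quat(o["tool_rot"]).as_matrix(); T[:3,3]=o["position"]; return T
def cam(c):
    T=T_tool(); r=vision.camera(c)
    C=r["cam_to_world"] if c!="wrist" else T@r["hand_eye"]
    return r["frame"],r["K"],np.array(C)
def ray(K,C,rc,z):
    d=C[:3,:3]@np.linalg.solve(K,[rc[1],rc[0],1.]); p=C[:3,3]; return p+d*(z-p[2])/d[2]
def proj(K,C,P):
    p=np.linalg.inv(C)@np.r_[P,1]; u=K@p[:3]; return (u[:2]/u[2])[::-1]
E
python3 - <<'E'
from h import *
f,K,C=cam("side")
for n,rc,z in [("tc",(217,265),.082),("ear",(252.5,272),.068),("lug",(239,299.5),.082),("postTop",(181,233),.128),("pin",(347,254),.16),("pinholder_top",(357,256),.078),("scr_top",(165,206),.062),("scr base near",(196,207),0),("beaker base",(186,258),0),("bottle base",(287,346),0),("timer base",(352,370),0),("footFL",(279,193),.012),("footFR",(274,313),.012),("o1",(209,250),.09),("o2",(219,263),.09),("o3",(207,281),.09)]:
    print(n,ray(K,C,rc,z).round(3))
hsv=cv2.cvtColor(f,cv2.COLOR_RGB2HSV)
for l in ["scraper","small_beaker","post","stain_bottle","timer","pin_handle"]:
    for d in vision.outline_of("side",l)[:2]:
        ys,xs=np.nonzero(d["mask"]); print(l,round(d["conf"],2),np.round(d["point"]),ys.min(),ys.max(),xs.min(),xs.max())
cv2.imwrite("pics/crop.png",cv2.resize(f[150:300,170:380,::-1],None,fx=3.8,fy=3.8,interpolation=cv2.INTER_CUBIC))
E
```

```text
tc [0.597 0.007 0.082]
ear [ 0.582 -0.099  0.068]
lug [ 0.648 -0.089  0.082]
postTop [0.545 0.109 0.128]
pin [ 0.471 -0.378  0.16 ]
pinholder_top [ 0.482 -0.342  0.078]
scr_top [0.506 0.311 0.062]
scr base near [0.493 0.245 0.   ]
beaker base [0.645 0.254 0.   ]
bottle base [ 0.728 -0.181  0.   ]
timer base [ 0.703 -0.343  0.   ]
footFL [ 0.409 -0.075  0.012]
footFR [ 0.667 -0.135  0.012]
o1 [0.568 0.037 0.09 ]
o2 [ 0.587 -0.009  0.09 ]
o3 [0.641 0.024 0.09 ]
scraper 0.88 [184. 207.] 161 199 201 212
small_beaker 0.79 [174. 256.] 165 189 249 265
post 0.7 [215. 267.] 178 250 225 313
stain_bottle 0.75 [272. 348.] 243 294 332 362
timer 0.72 [338. 370.] 315 362 350 386
timer 0.64 [243. 244.] 178 288 189 316
pin_handle 0.75 [345. 258.] 329 364 245 264
pin_handle 0.33 [218. 262.] 215 225 256 268
```

View pics/crop.png

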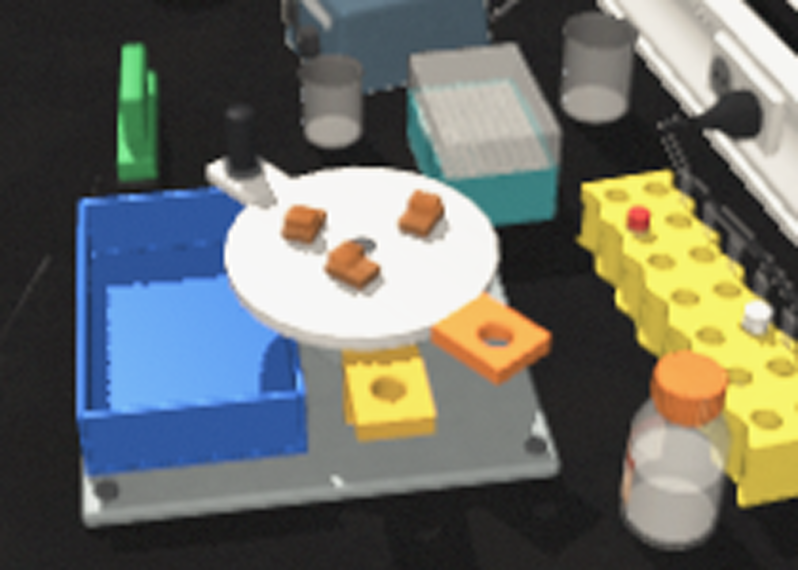

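```bash
cat >> h.py <<'E'
def go(P,yaw):
    "shift/turn fractions to bring the TCP to P with tool x at yaw (deg)"
    T=T_tool(); s=T[:3,:3].T@(np.array(P)-T[:3,3])/0.3
    y0=np.degrees(np.arctan2(T[1,0],T[0,0])); d=(yaw-y0+180)%360-180
    print("at",T[:3,3].round(4),round(y0,1),"row",s.round(4).tolist(),round(-d/360,4),"rows>=",int(np.ceil(max(np.linalg.norm(s)*.3/.0417,abs(d)/7.16))))
E
python3 - <<'E'
from h import *
f,K,C=cam("side")
a=ray(K,C,(237.9,300.3),.082);b=ray(K,C,(178.4,233.2),.128);print(a,b,(a+b)/2, np.linalg.norm((a-b)[:2]))
r=vision.camera("wrist"); print(r["hand_eye"].round(3).tolist(),r["K"].round(0).tolist())
go([.55,0.0,.36],90)
E
```

```text
[ 0.65103188 -0.08604326  0.082     ] [0.54754747 0.11976823 0.128     ] [0.59928968 0.01686248 0.105     ] 0.23036360424626728
[[0.0, -0.967, -0.254, 0.068], [1.0, 0.0, 0.0, 0.001], [-0.0, -0.254, 0.967, -0.155], [0.0, 0.0, 0.0, 1.0]] [[345.0, 0.0, 273.0], [0.0, 345.0, 205.0], [0.0, 0.0, 1.0]]
at [ 0.2644 -0.5663  0.2306] 25.0 row [1.6611, -1.3077, -0.4315] -0.1805 rows>= 16
```

```bash
python3 -m handwheel '[[0.83,-0.65,-0.43,-0.18],[0.83,-0.65,-0.43,-0.18],[0.83,-0.65,-0.43,-0.18],[0.83,-0.65,-0.43,-0.18],[0.83,-0.65,-0.43,-0.18],[0.83,-0.65,-0.43,-0.18],[0.83,-0.65,-0.43,-0.18],[0.83,-0.65,-0.43,-0.18],[0.83,-0.65,-0.43,-0.18],[0.83,-0.65,-0.43,-0.18]]' 50
python3 -c "
from h import *
go([.58,0.0,.36],90)"
```

```text
time: 2.78
position: [0.409, -0.2821, 0.3614]
tool_rot: [0.706, 0.708, 0.0, 0.002]
ft_force: [-0.3, 0.4, 0.1]
grip_width: 0.0441
grip_force: 0.0
at [ 0.409  -0.2821  0.3614] 90.2 row [0.9382, 0.5737, 0.0041] 0.0006 rows>= 8
```

```bash
python3 -m handwheel '[[0.93,0.57,0,0],[0.93,0.57,0,0],[0.93,0.57,0,0],[0.93,0.57,0,0],[0.93,0.57,0,0],[0.93,0.57,0,0],[0.93,0.57,0,0],[0.93,0.57,0,0],[0.93,0.57,0,0],[0.93,0.57,0,0]]' 
python3 - <<'E'
from h import *
f,K,C=cam("wrist"); cv2.imwrite("pics/w1.png",f[:,:,::-1]); np.savez("w1.npz",K=K,C=C)
for l in ["lug_hole","ear_hole","post","table_centre","scraper_grip"]:
    print(l,[(round(d["conf"],2),np.round(d["point"],1).tolist()) for d in vision.look_for("wrist",l)[:3]])
E
```

```text
time: 3.62
position: [0.5798, -0.0055, 0.3583]
tool_rot: [0.708, 0.706, -0.001, -0.0]
ft_force: [-0.7, -1.3, -0.3]
grip_width: 0.0434
grip_force: 0.0
lug_hole [(0.59, [149.8, 288.5])]
ear_hole [(0.93, [132.3, 251.2])]
post [(0.83, [148.8, 291.0])]
table_centre [(0.57, [131.9, 252.8])]
scraper_grip []
```

View pics/w1.png

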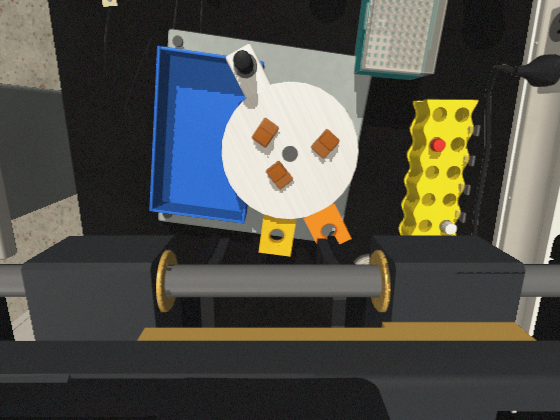

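Wrist picture: hub at row 154, col 290, ear hole at (236,277), lug hole at (231,329), post top at about (60,245). The tray is to the left, and the offcuts are at (133,265), (175,279) and (144,326).

```bash
python3 - <<'E'
from h import *
d=np.load("w1.npz");K,C=d["K"],d["C"]
f=cv2.imread("pics/w1.png")
w=(f.min(2)>170).astype(np.uint8); w[225:]=0
n,lab,st,ce=cv2.connectedComponentsWithStats(w); i=1+st[1:,4].argmax()
# circle from extremes of disc
ys,xs=np.nonzero(lab==i); print("disc",xs.min(),xs.max(),ys.max())
P={}
for n,rc,z in [("tc",(154,290),.082),("ear",(236,277),.068),("lug",(231,329),.082),("post",(60,244.5),.128),("tFL",(209.5,152),.06),("tBL",(47,157),.06),("o1",(133,265),.09),("o2",(175,279),.09),("o3",(144,326),.09)]:
    P[n]=ray(K,C,rc,z); print(n,P[n].round(4))
c=P["tc"]
for n in ["ear","lug","post","tFL"]:
    v=(P[n]-c)[:2]; print(n,np.hypot(*v).round(4),np.degrees(np.arctan2(v[1],v[0])).round(1))
v=(P["tBL"]-P["tFL"])[:2];print("tray y axis",np.degrees(np.arctan2(v[1],v[0])),np.hypot(*v))
E
```

```text
disc 222 358 218
tc [0.6    0.0155 0.082 ]
ear [ 0.5839 -0.0972  0.068 ]
lug [ 0.6522 -0.0854  0.082 ]
post [0.5497 0.1177 0.128 ]
tFL [ 0.4138 -0.0616  0.06  ]
tBL [0.4386 0.1425 0.06  ]
o1 [0.5693 0.0416 0.09  ]
o2 [ 0.5862 -0.0094  0.09  ]
o3 [0.643  0.0283 0.09  ]
ear 0.1139 -98.1
lug 0.1136 -62.6
post 0.1139 116.2
tFL 0.2015 -157.5
tray y axis 83.07457475447619 0.2056159246171167
```

```bash
python3 -c "
from h import *
go([.549,0.118,.16],116.5)"
```

```text
at [ 0.5789 -0.0074  0.3596] 89.7 row [0.4176, -0.1021, 0.6652] -0.0746 rows>= 6
```

```bash
python3 -m handwheel '[[0.418,-0.102,0.5,-0.0746],[0.418,-0.102,0.5,-0.0746],[0.418,-0.102,0.5,-0.0746],[0.418,-0.102,0.5,-0.0746],[0.418,-0.102,0.5,-0.0746],[0.418,-0.102,0.5,-0.0746],[0.418,-0.102,0.7,-0.0746],[0.418,-0.102,0.868,-0.0746],[0.418,-0.102,0.868,-0.0746],[0.418,-0.102,0.868,-0.0746],[0.418,-0.102,0.868,-0.0746]]'
python3 -m handwheel '[[0,0,0,0],[0,0,0,0],[0,0,0,0],[0,0,0,0],[0,0,0,0]]' 0 25
python3 - <<'E'
from h import *
T=T_tool(); print(T.round(3)[:3].tolist())
c=np.array([.600,.0155]); p=T[:2,3]-c; print(np.hypot(*p),np.degrees(np.arctan2(p[1],p[0])))
for a in np.linspace(116.5,82.2,7)[1:]:
    t=np.radians(a); q=c+.115*np.array([np.cos(t),np.sin(t)])
    go([*q,.099],a)
E
```

```text
time: 4.83
position: [0.5495, 0.1185, 0.0991]
tool_rot: [0.526, 0.851, -0.0, -0.0]
ft_force: [0.1, 0.8, 0.3]
grip_width: 0.0438
grip_force: 0.0
time: 5.25
position: [0.5496, 0.1196, 0.1005]
tool_rot: [0.525, 0.851, 0.0, 0.001]
ft_force: [-0.1, -0.9, 5.9]
grip_width: 0.0191
grip_force: 25.0
[[-0.449, 0.893, 0.002, 0.55], [0.893, 0.449, -0.0, 0.12], [-0.001, 0.001, -1.0, 0.101]]
0.11564143297175 115.83452973035116
at [0.5496 0.1196 0.1005] 116.7 row [-0.0041, 0.0337, 0.0051] 0.0164 rows>= 1
at [0.5496 0.1196 0.1005] 116.7 row [-0.01, 0.0715, 0.0052] 0.0323 rows>= 2
at [0.5496 0.1196 0.1005] 116.7 row [-0.0195, 0.1085, 0.0053] 0.0482 rows>= 3
at [0.5496 0.1196 0.1005] 116.7 row [-0.0327, 0.1444, 0.0053] 0.0641 rows>= 4
at [0.5496 0.1196 0.1005] 116.7 row [-0.0495, 0.1787, 0.0054] 0.08 rows>= 5
at [0.5496 0.1196 0.1005] 116.7 row [-0.0695, 0.2113, 0.0055] 0.0958 rows>= 5
```

```bash
python3 -m handwheel '[[-0.002,0.017,0,0.008],[-0.004,0.034,0,0.016],[-0.007,0.053,0,0.024],[-0.010,0.0715,0,0.032],[-0.015,0.09,0,0.04],[-0.0195,0.1085,0,0.048],[-0.026,0.127,0,0.056],[-0.033,0.144,0,0.064],[-0.041,0.162,0,0.072],[-0.0495,0.179,0,0.08],[-0.06,0.195,0,0.088],[-0.0695,0.211,0,0.0958],[-0.0695,0.211,0,0.0958],[-0.0695,0.211,0,0.0958],[-0.0695,0.211,0,0.0958]]'
python3 - <<'E'
from h import *
f,K,C=cam("side"); cv2.imwrite("pics/s2.png",cv2.resize(f[180:300,170:380,::-1],None,fx=3.8,fy=3.8,interpolation=cv2.INTER_CUBIC))
E
```

```text
time: 6.5
position: [0.6166, 0.1301, 0.1006]
tool_rot: [0.753, 0.658, 0.002, 0.001]
ft_force: [1.2, 1.6, 5.1]
grip_width: 0.0195
grip_force: 25.0
```

View pics/s2.png

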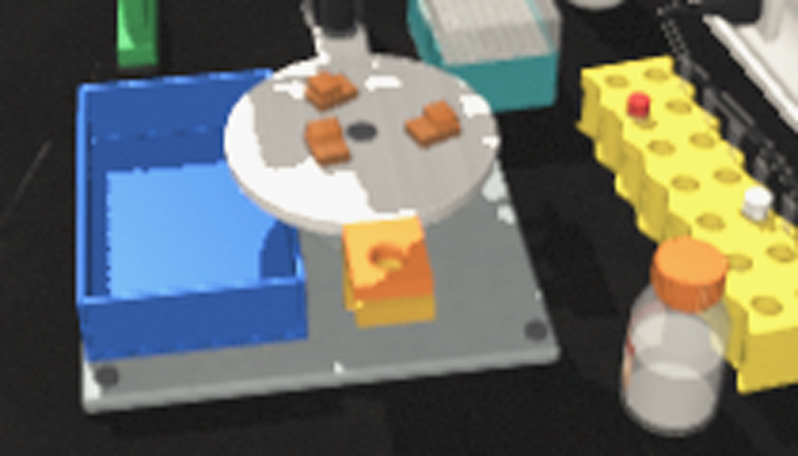

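The lug now lies over the ear with its sides flush, and the hole shows at crop (385,255). I'll release the post and look at the lug hole from above on the way to the pin.

```bash
python3 -m handwheel '[[0,0,0,0],[0,0,0,0],[0,0,0,0],[0,0,-0.14,0],[0,0,-0.28,0],[0,0,-0.42,0],[0,0,-0.5,0],[0,0,-0.5,0]]' 50 10
python3 - <<'E'
from h import *
go([.578,-.165,.25],82.2)
f,K,C=cam("side")
for d in vision.outline_of("side","pin_handle")[:2]:
    ys,xs=np.nonzero(d["mask"]); print(d["conf"],d["point"],ray(K,C,d["point"],.109))
E
```

```text
time: 7.22
position: [0.6185, 0.1296, 0.2558]
tool_rot: [0.753, 0.658, 0.005, 0.004]
ft_force: [0.1, -0.5, 0.0]
grip_width: 0.0435
grip_force: 0.0
at [0.6185 0.1296 0.2558] 82.2 row [-0.9913, -0.0012, 0.0176] 0.0001 rows>= 8
0.81 [344.2, 254.4] [ 0.48070151 -0.33876828  0.109     ]
```

```bash
python3 -m handwheel '[[-0.99,0,0,0],[-0.99,0,0,0],[-0.99,0,0,0],[-0.99,0,0,0],[-0.99,0,0,0],[-0.99,0,0,0],[-0.99,0,0,0],[-0.99,0,0,0],[-0.99,0,0,0],[-0.99,0,0,0],[-0.99,0,0,0]]'
python3 - <<'E'
from h import *
f,K,C=cam("wrist"); cv2.imwrite("pics/w2.png",f[:,:,::-1]); np.savez("w2.npz",K=K,C=C)
print(proj(K,C,[.584,-.098,.082]))
go([.478,-.40,.25],82.2)
E
```

```text
time: 8.23
position: [0.574, -0.163, 0.2477]
tool_rot: [0.753, 0.658, -0.0, -0.002]
ft_force: [0.3, -0.3, 0.2]
grip_width: 0.0435
grip_force: 0.0
[117.86580515 275.17360959]
at [ 0.5743 -0.1627  0.2482] 82.3 row [-0.8268, -0.2124, -0.0067] 0.0003 rows>= 7
```

View pics/w2.png

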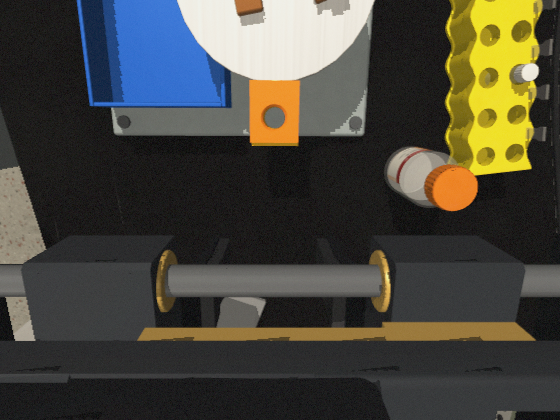

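The lug hole is at about row 117, col 274, with no yellow showing through it, so the two holes are aligned.

```bash
python3 -m handwheel '[[-0.82,-0.21,0,0],[-0.82,-0.21,0,0],[-0.82,-0.21,0,0],[-0.82,-0.21,0,0],[-0.82,-0.21,0,0],[-0.82,-0.21,0,0],[-0.82,-0.21,0,0],[-0.82,-0.21,0,0],[-0.82,-0.21,0,0]]'
python3 - <<'E'
from h import *
d=np.load("w2.npz");f=cv2.imread("pics/w2.png")
hsv=cv2.cvtColor(f,cv2.COLOR_BGR2HSV)
s=((hsv[...,1]<120)).astype(np.uint8)[85:140,252:298]
n,lab,st,ce=cv2.connectedComponentsWithStats(s)
for i in range(1,n):
    if 200<st[i,4]<900: rc=(ce[i][1]+85,ce[i][0]+252); print(st[i],rc,ray(d["K"],d["C"],rc,.082),ray(d["K"],d["C"],rc,.075))
f,K,C=cam("wrist"); np.savez("w3.npz",K=K,C=C); cv2.imwrite("pics/w3.png",f[:,:,::-1])
print(proj(K,C,[.48,-.339,.134]))
h=cv2.cvtColor(f,cv2.COLOR_RGB2HSV); m=(((h[...,0]<6)|(h[...,0]>174))&(h[...,1]>150)&(h[...,2]>60)).astype(np.uint8)
n,lab,st,ce=cv2.connectedComponentsWithStats(m)
for i in range(1,n):
    if st[i,4]>100: print(st[i],ce[i])
print([(e["conf"],e["point"]) for e in vision.look_for("wrist","pin_handle")])
E
```

```text
time: 9.03
position: [0.4794, -0.3982, 0.2488]
tool_rot: [0.753, 0.658, 0.0, -0.001]
ft_force: [0.0, 0.8, 0.3]
grip_width: 0.0436
grip_force: 0.0
[ 13  22  20  21 335] (np.float64(117.20298507462687), np.float64(274.3492537313433)) [ 0.58334202 -0.0973275   0.082     ] [ 0.58333957 -0.09735491  0.075     ]
[127.74988863 263.68027919]
[252 115  30  30 678] [266.41150442 129.50294985]
[495 411  20   9 153] [504.28104575 415.31372549]
[(0.66, [123.1, 267.7])]
```

View pics/w3.png

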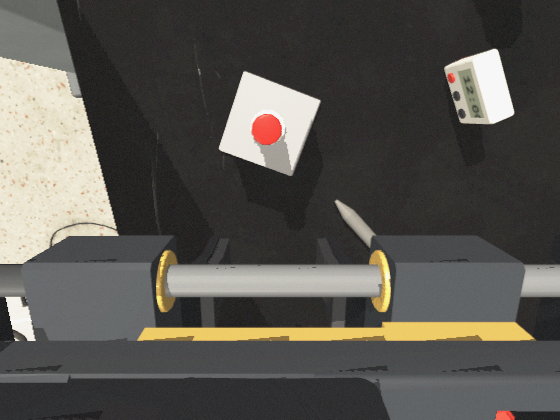

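The pin's red top is at row 130, col 266, with the holder clear around it.

```bash
python3 -c "
from h import *
d=np.load('w3.npz');p=ray(d['K'],d['C'],(129.5,266.4),.134);print(p)
go([p[0],p[1],.098],82.3)"
```

```text
[ 0.48187247 -0.34057012  0.134     ]
at [ 0.4799 -0.3974  0.249 ] 82.4 row [0.1879, -0.0183, 0.5035] 0.0002 rows>= 4
```

```bash
python3 -m handwheel '[[0.188,-0.018,0.1,0],[0.188,-0.018,0.2,0],[0.188,-0.018,0.3,0],[0.188,-0.018,0.4,0],[0.188,-0.018,0.5,0],[0.188,-0.018,0.5,0],[0.188,-0.018,0.5,0]]'
python3 -m handwheel '[[0,0,0,0],[0,0,0,0],[0,0,0,0],[0,0,0,0],[0,0,0,0],[0,0,-0.1,0],[0,0,-0.2,0],[0,0,-0.3,0],[0,0,-0.33,0],[0,0,-0.33,0],[0,0,-0.33,0]]' 0 40
python3 -c "
from h import *
go([.583,-.097,.20],82.3)"
```

```text
time: 9.72
position: [0.4812, -0.3407, 0.0982]
tool_rot: [0.753, 0.658, -0.0, -0.002]
ft_force: [0.0, -0.2, 0.6]
grip_width: 0.0434
grip_force: 0.0
time: 10.63
position: [0.4808, -0.3431, 0.1979]
tool_rot: [0.754, 0.657, -0.0, -0.0]
ft_force: [-0.6, 0.3, -1.9]
grip_width: 0.023
grip_force: 40.0
at [ 0.4808 -0.3431  0.1979] 82.2 row [0.8589, 0.2258, -0.0069] -0.0003 rows>= 7
```

```bash
python3 -m handwheel '[[0.859,0.226,0,0],[0.859,0.226,0,0],[0.859,0.226,0,0],[0.859,0.226,0,0],[0.859,0.226,0,0],[0.859,0.226,0,0],[0.859,0.226,0,0],[0.859,0.226,0,0],[0.859,0.226,0.07,0],[0.859,0.226,0.07,0],[0.859,0.226,0.07,0]]'
python3 - <<'E'
from h import *
T=T_tool(); print(T[:3,3])
f,K,C=cam("side"); np.savez("s3.npz",K=K,C=C,T=T)
p=T[:3,3]+[0,0,-.080]; print("tip exp",proj(K,C,p),"hole",proj(K,C,[.583,-.097,.082]))
f2,K2,C2=cam("scene"); print("scene tip",proj(K2,C2,p),"hole",proj(K2,C2,[.583,-.097,.082]))
a=cv2.resize(f[190:290,210:340,::-1],(780,600),interpolation=cv2.INTER_CUBIC)
r,c=proj(K2,C2,p).astype(int); b=cv2.resize(f2[max(r-50,0):r+50,c-65:c+65,::-1],(520,400),interpolation=cv2.INTER_CUBIC); print("scene off",r-50,c-65)
cv2.imwrite("pics/s3.png",np.hstack([cv2.resize(f[200:280,240:305,::-1],(400,492),interpolation=cv2.INTER_CUBIC),cv2.resize(f2[max(r-40,0):r+40,c-32:c+33,::-1],(400,492),interpolation=cv2.INTER_CUBIC)]))
E
```

```text
time: 11.55
position: [0.5811, -0.0973, 0.1746]
tool_rot: [0.754, 0.657, -0.002, -0.003]
ft_force: [-0.8, 0.2, -1.2]
grip_width: 0.0229
grip_force: 40.0
[ 0.58111603 -0.09730655  0.17458837]
tip exp [242.84189972 271.40637545] hole [246.96136602 272.17218957]
scene tip [227.24841389 287.77978506] hole [231.26845813 288.26673964]
scene off 177 222
```

View pics/s3.png

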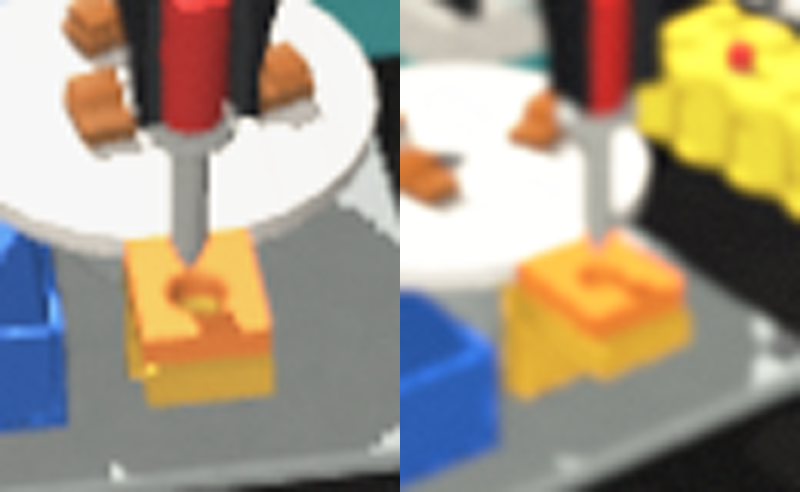

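```bash
python3 -c "
from h import *
go([.583,-.098,.1746],82.2)"
python3 -m handwheel '[[-0.001,0.006,0,0],[-0.001,0.006,0.02,0],[-0.001,0.006,0.04,0],[-0.001,0.006,0.06,0],[-0.001,0.006,0.08,0],[-0.001,0.006,0.1,0],[-0.001,0.006,0.12,0],[-0.001,0.006,0.12,0]]'
```

```text
at [ 0.5828 -0.0981  0.1766] 82.1 row [0.0004, 0.0006, 0.0065] -0.0002 rows>= 1
time: 12.32
position: [0.5843, -0.098, 0.1396]
tool_rot: [0.754, 0.657, -0.001, -0.001]
ft_force: [-1.7, -2.4, -2.5]
grip_width: 0.023
grip_force: 40.0
```

```bash
python3 -m handwheel '[[0,0,0.02,0],[0,0,0.04,0],[0,0,0.06,0],[0,0,0.08,0],[0,0,0.1,0],[0,0,0.115,0],[0,0,0.13,0],[0,0,0.13,0]]'
```

```text
time: 12.98
position: [0.5853, -0.0982, 0.1048]
tool_rot: [0.753, 0.658, -0.0, 0.001]
ft_force: [-5.2, -3.5, 17.1]
grip_width: 0.0236
grip_force: 40.0
```

```bash
python3 -m handwheel '[[0,0,0.01,0],[0,0,0.02,0],[0,0,0.02,0]]'
python3 -m handwheel '[[0,0,0,0],[0,0,0,0],[0,0,0,0],[0,0,0,0],[0,0,-0.1,0],[0,0,-0.2,0],[0,0,-0.3,0],[0,0,-0.4,0],[0,0,-0.5,0],[0,0,-0.5,0]]' 50 10
python3 - <<'E'
from h import *
f,K,C=cam("side")
for z in (.082,.088,.138): print(z,proj(K,C,[.583,-.098,z]))
cv2.imwrite("pics/s4.png",cv2.resize(f[170:300,170:340,::-1],(780,597),interpolation=cv2.INTER_CUBIC))
for d in vision.outline_of("side","scraper")[:1]: print(d["point"])
go([.51,.24,.27],82.2)
E
```

```text
time: 13.23
position: [0.5857, -0.0983, 0.1038]
tool_rot: [0.753, 0.658, 0.0, 0.002]
ft_force: [-13.3, -2.1, 45.5]
grip_width: 0.023
grip_force: 40.0
time: 14.07
position: [0.589, -0.0984, 0.2516]
tool_rot: [0.754, 0.657, 0.003, 0.005]
ft_force: [1.4, -0.2, -0.0]
grip_width: 0.0435
grip_force: 0.0
0.082 [247.26444471 272.30556858]
0.088 [245.18704086 272.32570754]
0.138 [227.18476489 272.50022688]
[183.7, 205.9]
at [ 0.5859 -0.0975  0.2465] 82.2 row [1.0805, -0.403, -0.0788] 0.0 rows>= 9
```

View pics/s4.png

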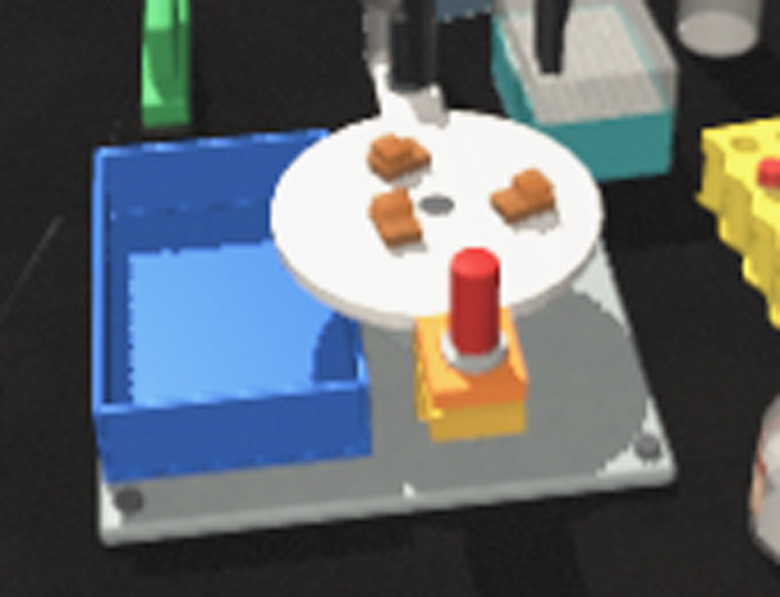

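The pin's collar sits on the lug (handle top at side row 227, as predicted for fully seated), and the table is locked. Next is the scraper.

```bash
python3 -m handwheel '[[0.99,-0.4,-0.08,0],[0.99,-0.4,-0.08,0],[0.99,-0.4,-0.08,0],[0.99,-0.4,-0.08,0],[0.99,-0.4,-0.08,0],[0.99,-0.4,-0.08,0],[0.99,-0.4,-0.08,0],[0.99,-0.4,-0.08,0],[0.99,-0.4,-0.08,0],[0.99,-0.4,-0.08,0],[0.99,-0.4,-0.08,0]]' 50
python3 - <<'E'
from h import *
f,K,C=cam("wrist"); np.savez("w4.npz",K=K,C=C); cv2.imwrite("pics/w4.png",f[:,:,::-1])
h=cv2.cvtColor(f,cv2.COLOR_RGB2HSV); m=((abs(h[...,0].astype(int)-65)<15)&(h[...,1]>120)&(h[...,2]>50)).astype(np.uint8)
n,lab,st,ce=cv2.connectedComponentsWithStats(m)
for i in range(1,n):
    if st[i,4]>100: print(st[i],ce[i], ray(K,C,ce[i][::-1],.045))
E
```

```text
time: 15.08
position: [0.5059, 0.2125, 0.2683]
tool_rot: [0.753, 0.658, -0.002, -0.001]
ft_force: [-0.1, 0.3, -0.2]
grip_width: 0.0436
grip_force: 0.0
[ 245   41   29  119 2968] [258.3254717   99.24696765] [0.50088953 0.29749134 0.045     ]
```

View pics/w4.png

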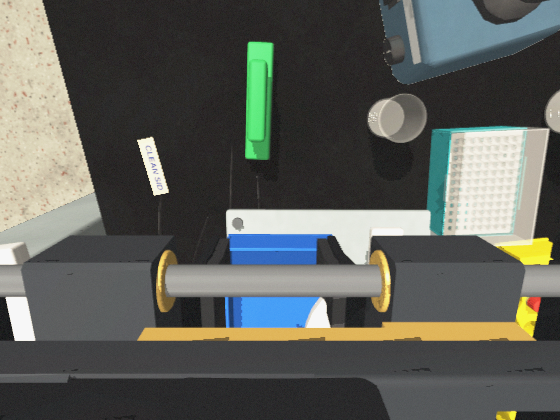

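The scraper stands upright with its rib centred at row 100, col 258, its long axis along the tool's x. The beaker at (118,395) is well clear of it.

```bash
python3 -c "
from h import *
d=np.load('w4.npz');K,C=d['K'],d['C'];p=ray(K,C,(100.5,258.5),.062);print(p,ray(K,C,(60,259.5),.062),ray(K,C,(141,257.5),.062))
a,b=ray(K,C,(60,259.5),.062),ray(K,C,(141,257.5),.062);v=a-b;print(np.degrees(np.arctan2(v[1],v[0])),np.hypot(*v[:2]))
go([p[0],p[1],.034],81)"
```

```text
[0.50154158 0.29548799 0.062     ] [0.50799658 0.33268898 0.062     ] [0.49470649 0.25609643 0.062     ]
80.15623396422869 0.07773702216235723
at [0.5063 0.2119 0.2686] 82.2 row [0.2749, -0.0516, 0.7817] 0.0032 rows>= 6
```

```bash
python3 -m handwheel '[[0.275,-0.052,0.1,0.0045],[0.275,-0.052,0.2,0.0045],[0.275,-0.052,0.33,0.0045],[0.275,-0.052,0.46,0.0045],[0.275,-0.052,0.59,0.0045],[0.275,-0.052,0.7,0.0045],[0.275,-0.052,0.78,0.0045],[0.275,-0.052,0.78,0.0045],[0.275,-0.052,0.78,0.0045]]' 50
python3 -m handwheel '[[0,0,0,0],[0,0,0,0],[0,0,0,0],[0,0,0,0],[0,0,0,0],[0,0,0,0],[0,0,-0.1,0],[0,0,-0.2,0],[0,0,-0.3,0],[0,0,-0.4,0],[0,0,-0.5,0],[0,0,-0.6,0],[0,0,-0.6,0],[0,0,-0.6,0]]' 0 55
python3 - <<'E'
from h import *
go([.6875,.0137,.215],82.3)
E
```

```text
time: 15.88
position: [0.5019, 0.2949, 0.0345]
tool_rot: [0.764, 0.646, -0.002, -0.001]
ft_force: [0.3, 0.7, -0.8]
grip_width: 0.0436
grip_force: 0.0
time: 17.05
position: [0.5032, 0.2971, 0.218]
tool_rot: [0.763, 0.647, 0.002, 0.001]
ft_force: [0.1, 0.4, -1.5]
grip_width: 0.0178
grip_force: 55.0
at [0.5032 0.2971 0.218 ] 80.6 row [-0.8316, 0.7603, 0.0115] -0.0047 rows>= 9
```

```bash
python3 -m handwheel '[[-0.832,0.76,0,-0.005],[-0.832,0.76,0,-0.005],[-0.832,0.76,0,-0.005],[-0.832,0.76,0,-0.005],[-0.832,0.76,0,-0.005],[-0.832,0.76,0,-0.005],[-0.832,0.76,0,-0.005],[-0.832,0.76,0,-0.005],[-0.832,0.76,0,-0.005],[-0.832,0.76,0,-0.005],[-0.832,0.76,0.1,-0.005],[-0.832,0.76,0.2,-0.005],[-0.832,0.76,0.2,-0.005]]'
python3 - <<'E'
from h import *
go([.6875,.0137,.118],82.3)
f,K,C=cam("side")
cv2.imwrite("pics/s5.png",cv2.resize(f[140:290,180:360,::-1],(720,600),interpolation=cv2.INTER_CUBIC))
E
```

```text
time: 18.13
position: [0.6796, 0.0154, 0.1481]
tool_rot: [0.752, 0.659, -0.006, -0.007]
ft_force: [-1.9, 0.7, -2.9]
grip_width: 0.0176
grip_force: 55.0
at [0.6796 0.0154 0.1481] 82.4 row [-0.0022, 0.0288, 0.0998] 0.0004 rows>= 1
```

View pics/s5.png

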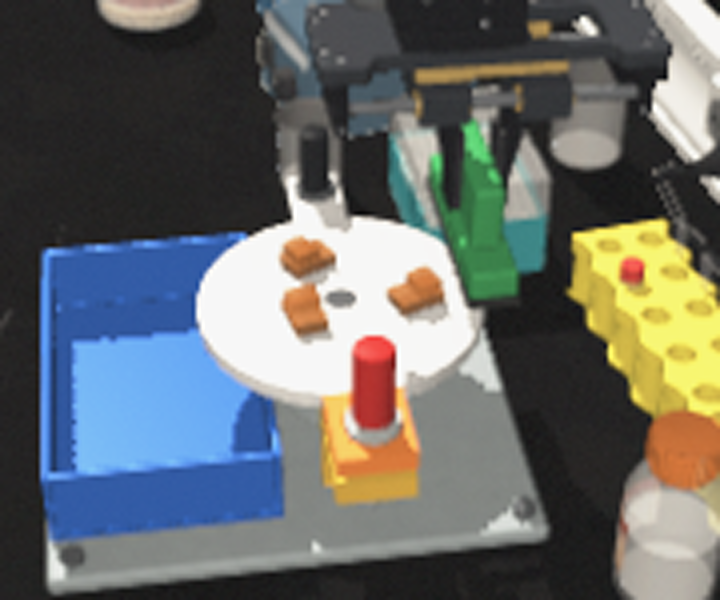

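The scraper is held upright behind the rightmost offcut with its face parallel to the sweep line. I'll lower it and sweep.

```bash
python3 -m handwheel '[[0,0.028,0,0],[0,0.028,0.03,0],[0,0.028,0.06,0],[0,0.028,0.09,0],[0,0.028,0.1,0],[0,0.028,0.1,0],[0,0.028,0.1,0],[0,0.028,0.1,0]]'
python3 -c "
from h import *
go([.5022,.0388,.118],82.3)"
```

```text
time: 18.85
position: [0.695, 0.0119, 0.1265]
tool_rot: [0.753, 0.658, 0.0, 0.0]
ft_force: [-0.4, -0.8, -1.1]
grip_width: 0.0178
grip_force: 55.0
at [0.695  0.0119 0.1265] 82.4 row [0.0035, -0.6488, 0.028] 0.0002 rows>= 5
```

```bash
python3 -m handwheel '[[0,0,0.014,0],[0,0,0.026,0],[0,0,0.026,0],[0,0,0.026,0]]'
python3 -c "
from h import *
go([.5022,.0388,.118],82.3)"
```

```text
time: 19.18
position: [0.6954, 0.0119, 0.1195]
tool_rot: [0.753, 0.659, 0.001, 0.001]
ft_force: [-0.4, 0.4, 4.1]
grip_width: 0.0179
grip_force: 55.0
at [0.6954 0.0119 0.1195] 82.4 row [0.0036, -0.6501, 0.0037] 0.0002 rows>= 5
```

```bash
python3 -m handwheel '[[0,-0.03,-0.003,0],[0,-0.06,-0.003,0],[0,-0.09,-0.003,0],[0,-0.12,-0.003,0],[0,-0.15,-0.003,0],[0,-0.18,-0.003,0],[0,-0.21,-0.003,0],[0,-0.24,-0.003,0],[0,-0.27,-0.003,0],[0,-0.3,-0.003,0],[0,-0.33,-0.003,0],[0,-0.36,-0.003,0],[0,-0.36,-0.003,0]]'
python3 - <<'E'
from h import *
f,K,C=cam("side")
cv2.imwrite("pics/s6.png",cv2.resize(f[140:290,180:360,::-1],(720,600),interpolation=cv2.INTER_CUBIC))
E
```

```text
time: 20.27
position: [0.5852, 0.0267, 0.1195]
tool_rot: [0.752, 0.659, -0.001, -0.001]
ft_force: [-1.8, 0.6, 5.6]
grip_width: 0.0178
grip_force: 55.0
```

```bash
python3 -m handwheel '[[0.002,-0.03,0,0],[0.002,-0.06,0,0],[0.002,-0.09,0,0],[0.002,-0.12,0,0],[0.002,-0.15,0,0],[0.002,-0.18,0,0],[0.002,-0.21,0,0],[0.002,-0.24,0,0],[0.002,-0.27,0,0],[0.002,-0.29,0,0],[0.002,-0.29,0,0],[0.002,-0.29,0,0]]'
python3 - <<'E'
from h import *
f,K,C=cam("side"); g,_,_=cam("scene")
cv2.imwrite("pics/s7.png",np.hstack([cv2.resize(x[:,:,::-1],(400,480),interpolation=cv2.INTER_CUBIC) for x in (f[160:280,180:280],g[170:290,180:280])]))
E
```

```text
time: 21.32
position: [0.4988, 0.0389, 0.1183]
tool_rot: [0.753, 0.659, -0.002, -0.002]
ft_force: [0.8, -0.1, -1.4]
grip_width: 0.0176
grip_force: 55.0
```

View pics/s7.png

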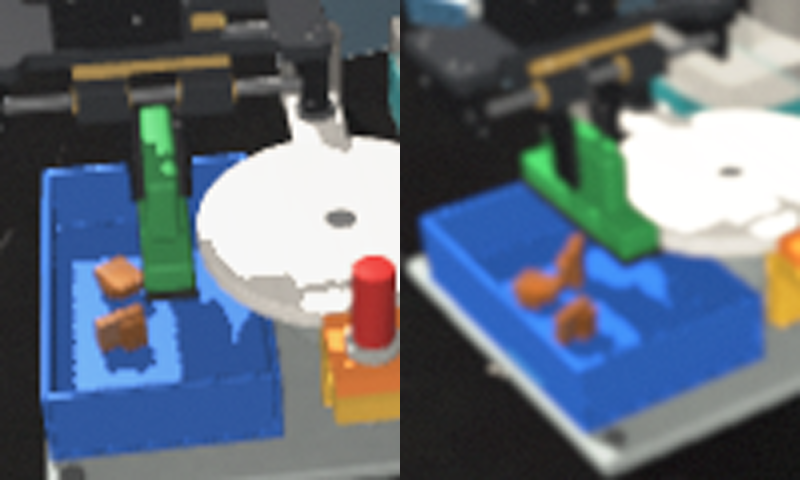

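Both views show the table bare, and the scene view shows all three offcuts in the tray. I'll put the scraper back on its old spot.

```bash
python3 -m handwheel '[[0,0,-0.08,0],[0,0,-0.16,0],[0,0,-0.2,0],[0,0,-0.2,0]]'
python3 -c "
from h import *
go([.502,.296,.10],80.6)"
```

```text
time: 21.75
position: [0.5034, 0.0383, 0.1813]
tool_rot: [0.753, 0.659, 0.002, 0.002]
ft_force: [0.1, -0.7, -1.4]
grip_width: 0.0175
grip_force: 55.0
at [0.5034 0.0383 0.1813] 82.4 row [0.851, -0.1198, 0.2706] 0.0049 rows>= 7
```

```bash
python3 -m handwheel '[[0.85,-0.12,0,0.005],[0.85,-0.12,0,0.005],[0.85,-0.12,0,0.005],[0.85,-0.12,0,0.005],[0.85,-0.12,0,0.005],[0.85,-0.12,0,0.005],[0.85,-0.12,0,0.005],[0.85,-0.12,0.1,0.005],[0.85,-0.12,0.2,0.005],[0.85,-0.12,0.3,0.005],[0.85,-0.12,0.38,0.005],[0.85,-0.12,0.38,0.005],[0.85,-0.12,0.38,0.005],[0.85,-0.12,0.38,0.005]]'
python3 -c "
from h import *
go([.502,.296,.036],80.6)"
```

```text
time: 22.92
position: [0.5003, 0.2959, 0.0656]
tool_rot: [0.763, 0.647, 0.0, 0.0]
ft_force: [0.4, -0.3, -1.3]
grip_width: 0.0175
grip_force: 55.0
at [0.5003 0.2959 0.0656] 80.6 row [0.0012, 0.0056, 0.0986] -0.0001 rows>= 1
```

```bash
python3 -m handwheel '[[0,0,0.03,0],[0,0,0.06,0],[0,0,0.085,0],[0,0,0.095,0],[0,0,0.101,0],[0,0,0.101,0],[0,0,0.101,0]]'
```

```text
time: 23.5
position: [0.4996, 0.2958, 0.0374]
tool_rot: [0.763, 0.647, 0.0, 0.0]
ft_force: [-3.2, -3.2, 15.1]
grip_width: 0.0175
grip_force: 55.0
```

```bash
python3 -m handwheel '[[0,0,0,0],[0,0,0,0],[0,0,0,0],[0,0,0,0],[0,0,0,0],[0,0,-0.05,0],[0,0,-0.15,0],[0,0,-0.25,0],[0,0,-0.4,0],[0,0,-0.55,0],[-0.1,0,-0.7,0],[-0.28,0,-0.78,0],[-0.28,0,-0.78,0],[-0.28,0,-0.78,0],[-0.28,0,-0.78,0]]' 50 10
python3 - <<'E'
from h import *
f,K,C=cam("wrist")
def comps(f,m,a):
    n,lab,st,ce=cv2.connectedComponentsWithStats(m.astype(np.uint8)); return [(st[i].tolist(),ce[i].round(1).tolist()) for i in range(1,n) if st[i,4]>a]
h=cv2.cvtColor(f,cv2.COLOR_RGB2HSV).astype(int)
for s,ce in comps(f,(abs(h[...,0]-65)<15)&(h[...,1]>120)&(h[...,2]>50),100): print("scraper",s,ce,ray(K,C,ce[::-1],.045).round(4))
old=cv2.imread("pics/side.png")[:,:,::-1]
f,K,C=cam("side")
for l in ["offcut1","small_beaker","stain_bottle","timer","pin_handle","scraper"]:
    print(l,[(round(d["conf"],2),np.round(d["point"]).tolist()) for d in vision.outline_of("side",l)[:4]])
h=cv2.cvtColor(f,cv2.COLOR_RGB2HSV).astype(int)
print(comps(f,(h[...,0]>4)&(h[...,0]<16)&(h[...,1]>110)&(h[...,2]<215)&(h[...,2]>70)&(np.arange(560)[None]>185)&(np.arange(560)[None]<320)&(np.arange(420)[:,None]>190)&(np.arange(420)[:,None]<270),8))
d=np.abs(f.astype(int)-old).max(2)>40
for n,(a,b,c,e) in dict(beaker=(160,192,247,268),bottle=(240,296,330,364),timer=(313,364,348,388)).items(): print(n,d[a:b,c:e].mean().round(3))
f,K,C=cam("scene"); 
print([(round(d["conf"],2),np.round(d["point"]).tolist()) for d in vision.look_for("scene","offcut1")])
E
```

```text
time: 24.75
position: [0.4864, 0.2123, 0.27]
tool_rot: [0.764, 0.646, 0.001, 0.0]
ft_force: [0.5, 0.8, -0.5]
grip_width: 0.0437
grip_force: 0.0
scraper [259, 41, 26, 118, 2959] [271.5, 99.1] [0.499  0.2958 0.045 ]
offcut1 [(0.53, [224.0, 221.0]), (0.48, [233.0, 209.0]), (0.45, [239.0, 210.0])]
small_beaker [(0.71, [171.0, 254.0]), (0.64, [186.0, 206.0])]
stain_bottle [(0.59, [267.0, 346.0])]
timer [(0.64, [336.0, 365.0])]
pin_handle [(0.6, [238.0, 274.0])]
scraper [(0.91, [187.0, 205.0]), (0.65, [224.0, 218.0]), (0.31, [215.0, 263.0]), (0.15, [170.0, 252.0])]
[([217, 218, 8, 13, 71], [220.8, 224.2]), ([204, 225, 12, 9, 49], [209.9, 229.4]), ([205, 237, 11, 10, 69], [211.3, 241.4]), ([279, 237, 4, 9, 16], [280.1, 240.4]), ([261, 238, 24, 21, 186], [271.4, 251.5])]
beaker 0.274
bottle 0.0
timer 0.0
[(0.68, [251.0, 223.0]), (0.39, [235.0, 224.0])]
```

Three offcuts are in the tray and the scraper stands on its spot. The beaker patch changed, probably because the gripper is in front of it, so I'll move the arm clear and recheck.

```bash
python3 -m handwheel '[[-0.4,-0.2,-0.3,0],[-0.8,-0.2,-0.3,0],[-0.8,-0.2,-0.3,0],[-0.8,-0.2,-0.3,0],[-0.8,-0.2,-0.3,0],[-0.8,-0.2,-0.3,0],[-0.8,-0.2,-0.3,0],[-0.8,-0.2,-0.3,0],[-0.8,-0.2,-0.3,0],[-0.8,-0.2,-0.3,0]]'
python3 - <<'E'
from h import *
old=cv2.imread("pics/side.png")[:,:,::-1]
f,K,C=cam("side"); d=np.abs(f.astype(int)-old).max(2)>40
for n,(a,b,c,e) in dict(beaker=(160,192,247,268),bottle=(240,296,330,364),timer=(313,364,348,388)).items(): print(n,d[a:b,c:e].mean().round(3))
g=[cv2.cvtColor(x,cv2.COLOR_RGB2GRAY) for x in (np.ascontiguousarray(old),f)]
r=cv2.matchTemplate(g[1][150:202,237:278],g[0][160:192,247:268],cv2.TM_CCOEFF_NORMED); print(cv2.minMaxLoc(r))
print([(round(d["conf"],2),np.round(d["point"]).tolist()) for d in vision.outline_of("side","small_beaker")])
r=robot.get_obs(); print(r["position"])
E
```

```text
time: 26.08
position: [0.3875, -0.0132, 0.3586]
tool_rot: [0.763, 0.647, 0.0, -0.0]
ft_force: [-0.6, 0.2, 0.0]
grip_width: 0.0435
grip_force: 0.0
beaker 0.271
bottle 0.0
timer 0.0
(-0.3444831669330597, 0.28719526529312134, (20, 16), (4, 8))
[(0.49, [170.0, 253.0])]
[ 0.38745626 -0.01276136  0.35838424]
```

```bash
python3 - <<'E'
from h import *
old=cv2.imread("pics/side.png")[:,:,::-1]
f,K,C=cam("side"); print("post top",proj(K,C,[.6156,.1294,.128]),"base",proj(K,C,[.6156,.1294,.082]))
d=np.abs(f.astype(int)-old).max(2)>40
for r in d[160:192,244:270]: print("".join(".#"[int(v)] for v in r))
E
```

```text
post top [172.29898481 258.9309459 ] base [187.4653472  259.15371739]
..........................
..........................
..........................
..........................
..........................
..........................
..........................
..........................
..........................
..........................
..........................
..........................
..............####........
...........#.#####........
...........#######........
...........#######........
...........#######........
...........#######........
...........#######........
...........#######........
...........#######........
..........#########.......
..........#########.......
...........#######........
........##.#######.#......
.......###.########.#.....
.......###.########.##....
.......###.#######..##....
.......####.####...###....
........#####..#######....
........###############...
........###############...
```

The only change is the post and arm now standing in front of the beaker. The beaker itself hasn't moved.

```bash
python3 -c "
from rig import job; print(job.hand_in())"
```

```text
the job is handed in; nothing more can be done
None
```

I handed the job in at about 26 s of robot time: table locked with the pin seated, all three offcuts in the tray, scraper upright on its original spot, and bottle, timer and beaker unmoved; I viewed 12 pictures, over the limit of 10.

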